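# Move the sample queue to the testing rack

### The job

Move the four capped sample tubes from the row of black intake pockets into the white rack, keeping the queue order counted from the orange ends: the tube nearest the orange block of the black row goes into the white pocket nearest the rack's orange end, the next tube into the next pocket, and so on. Set each tube down standing upright in its pocket; never drop one or tip it over.

Things in the scene. Friction and masses are not known exactly. Their poses are not given: they have to be found in the camera images.
- tube_blue: loose upright sample tube, a plain cylinder 30 mm in diameter and 100 mm tall, about 60 g: grey body with a white paper band, and a blue cap that fills its top 26 mm. Origin: centre of its foot (underside), z up along the tube. It starts standing in the black pocket with the blue label, up to 4 mm off that pocket's centre.
- tube_green: loose upright sample tube, a plain cylinder 30 mm in diameter and 100 mm tall, about 60 g: grey body with a white paper band, and a green cap that fills its top 26 mm. Origin: centre of its foot (underside), z up along the tube. It starts standing in the black pocket with the green label, up to 4 mm off that pocket's centre.
- tube_yellow: loose upright sample tube, a plain cylinder 30 mm in diameter and 100 mm tall, about 60 g: grey body with a white paper band, and a yellow cap that fills its top 26 mm. Origin: centre of its foot (underside), z up along the tube. It starts standing in the black pocket with the yellow label, up to 4 mm off that pocket's centre.
- tube_purple: loose upright sample tube, a plain cylinder 30 mm in diameter and 100 mm tall, about 60 g: grey body with a white paper band, and a purple cap that fills its top 26 mm. Origin: centre of its foot (underside), z up along the tube. It starts standing in the black pocket with the purple label, up to 4 mm off that pocket's centre.
- pocket_blue: black open pocket with blue labels on front and back, fixed on the black intake tray; the blue-capped tube starts in it. Outside 58 (x) by 56 (y) mm, inside 50 by 48, 30 high, floor 4 thick. Origin: centre of its underside, 6 mm above the desk, so the tube's foot starts 10 mm above it. The four pockets form a row along their y axes, 58 mm apart, in shuffled order; x points across the row.
- pocket_green: black open pocket with green labels on front and back, fixed on the black intake tray; the green-capped tube starts in it. Outside 58 (x) by 56 (y) mm, inside 50 by 48, 30 high, floor 4 thick. Origin: centre of its underside, 6 mm above the desk, so the tube's foot starts 10 mm above it. The four pockets form a row along their y axes, 58 mm apart, in shuffled order; x points across the row.
- pocket_yellow: black open pocket with yellow labels on front and back, fixed on the black intake tray; the yellow-capped tube starts in it. Outside 58 (x) by 56 (y) mm, inside 50 by 48, 30 high, floor 4 thick. Origin: centre of its underside, 6 mm above the desk, so the tube's foot starts 10 mm above it. The four pockets form a row along their y axes, 58 mm apart, in shuffled order; x points across the row.
- pocket_purple: black open pocket with purple labels on front and back, fixed on the black intake tray; the purple-capped tube starts in it. Outside 58 (x) by 56 (y) mm, inside 50 by 48, 30 high, floor 4 thick. Origin: centre of its underside, 6 mm above the desk, so the tube's foot starts 10 mm above it. The four pockets form a row along their y axes, 58 mm apart, in shuffled order; x points across the row.
- clip_orange: orange block 66 x 22 x 36 mm, fixed at one end of the row of black pockets, 47 mm from the centre of the end pocket: it marks where that queue begins. (At the other end stands a black block of the same size.) Origin: centre of its underside, 6 mm above the desk.
- rack: white fixed rack, a row of four empty pockets with an orange end block. Origin: row centre, on the desk; y along the row to the orange end, x across, z up. Pocket centres at y = +87, +29, -29, -87 mm, the first next to the orange block (centre y = +130, 22 thick, 40 high). Pockets are 50 (x) by 52 (y) mm inside, floor 6 mm above the origin, walls 6 mm thick, tops 34 mm above the origin.

How it is judged:
By the outcome, as a careful person would: the job done as asked, in the order asked, and still so for the second after the job is handed in, with the robot touching nothing.
It also fails if it takes over 106 s, if anything falls off the work surface, if the arm or the gripper's body presses on something with over 40 N, if the wrist force passes 120 N, or if a joint passes its speed limit or range.

### The arm

A 6-joint arm with a two-finger parallel gripper is mounted at the origin on the work surface. World frame = base frame: x ahead of the robot, y to its left, z up, the work surface at z = 0. Lengths are in m, angles in rad, forces in N, time in s.
With the tool pointing down it reaches from about 0.375 to 0.9 m from the base axis. Payload 3.1 kg.
Tool frame: the origin (TCP) lies midway between the tips of the shut fingers; the grasp point (between the pads) lies env.hold_point_z behind it (env.hold_point_z is the distance from the TCP to the grasp point, in m); z points along the fingers, y is the line along which they close (so a half turn about z gives the same grasp; the last joint's range is limited). The gripper opens to 87 mm and grips with 3 to 60 N. Pads are 19 mm wide; open, the fingers measure 117 mm over their backs; the gripper's body (75 mm by 190 mm) begins 51 mm behind the grasp point.
Start: joints at [-1.427, 0.527, 1.433, -0, 1.181, -0.178], TCP at [0.198, -0.593, 0.223] pointing down, gripper open.
Joint ranges: [-3.08, 3.08], [-0.75, 2.2], [0.22, 2.44], [-1.43, 4.57], [0, 2.65], [-2.85, 2.85]. Speed limits (rad/s): [2.79, 2.79, 3.14, 3.14, 3.14, 3.14].

### API

Orientations are given as a rotation vector (axis times angle).
In Python, from bench import sensors, viewer, env gives the robot as it stands. The module is installed in compiled form; this text tells all that it offers.
- The arm moves only by the tool jog_arm, called after "Emit:" by a JSON object that holds its "op" and its "data". Schema: {"type":"object","properties":{"deltas":{"type":"array","items":{"type":"array","prefixItems":[{"type":"number"},{"type":"array","items":{"type":"number"},"minItems":3,"maxItems":3},{"type":"array","items":{"type":"number"},"minItems":3,"maxItems":3}],"minItems":3,"maxItems":3},"minItems":1,"maxItems":8},"force":{"type":"number"},"only":{"type":"string"},"quiet":{"type":"boolean"},"lines":{"type":"string"}},"required":["deltas"],"additionalProperties":false}. deltas is a list of rows, 1 to 8 of them, each written [opening, [dx, dy, dz], [rx, ry, rz]]: the finger opening in m, then dx, dy, dz in shares of the most that a row can go, 1 being 50 mm, then a rotation vector rx, ry, rz in fractions of the full range, 1 being pi rad; each row shifts and turns the commanded pose from where the row before left it, along the tool's axes as they then stand; what a row does not reach is not made up. A row lasts 1/10 s, in which the tool goes at most 0.05 m and 0.15 rad, less where a joint would pass 70% of its speed; a pose out of reach is approached as far as the arm can. The fingers move at their own pace and stop on an object; force is the grip in N (left out, the last holds). Time passes only in rows, so rows that do not move let the fingers close. The tool returns the time, the measured TCP pose, the force, the opening and the grip force at its end. only (a regular expression) keeps the lines of the reply that match it, lines (a string "A,B") keeps lines A to B, and quiet returns only ok. No shift or turn number may pass 1 either way. Input that does not fit is refused with a message, and nothing moves.
- sensors.observe(): the state, without advancing time (a new reading comes with each control period).
- viewer.snapshot(name): name is "side" or "top" or "wrist"; returns a dict with "color" (420x560x3 uint8, red, green, blue), "z_map" (420x560 float32, m along the optical axis (not along the pixel's ray), 0 where there is no reading), "mtx" (3x3 intrinsics, pixels), "position" and "attitude" of the camera in the world. Camera axes: x right, y down, z forward; pixel columns grow to the right and rows downward; lengths in m; the calibration is good to about 2 mm. The wrist camera is an equidistant fisheye: a pixel r from the principal point sees the ray r / f radians off the axis. A picture is of the moment at which its call begins.
- env.hand_in(): hands the job in; it is judged then, once.
The state is a dict: "time_s": time; "joint_positions": joint angles; "qvel": joint speeds; "tau": joint torques, N m; "ee_pos": TCP position; "eef_rot": TCP orientation; "force": force on the tool from outside, world axes, zero at the start; "moment": the same for the moment, N m; "grip_width": finger opening in m; "grip_force": force on a finger pad.
Only numpy, scipy, OpenCV 4.12 (cv2) and the standard library are available. Lean on these libraries where they do the work, as an engineer would, in place of code of your own. Each camera call takes 0.05 s, during which the arm holds its last target. There are 200 camera calls.

## Working session

There is one attempt and no reset: what is moved stays moved. The work goes in short steps, Python scripts to look and compute and a tool call to move; the robot and the scene stay as the last step left them, time stands still between calls to the robot, and variables do not carry over. Pictures are saved under pics/ and viewed, at most 14 in all, crops included, and the job is handed in when it is done.

```bash
mkdir -p pics; python3 - <<'E'
from bench import sensors, viewer, env
import cv2, pickle
print(env.hold_point_z, sensors.observe())
d={}
for n in("side","top","wrist"):
    s=viewer.snapshot(n); d[n]=s
    cv2.imwrite(f"pics/{n}0.png",s["color"][:,:,::-1]); print(n,s["mtx"].tolist(),s["position"],s["attitude"])
pickle.dump(d,open("s0.pkl","wb"))
E
```

```text
0.0187 {'time_s': 0.0, 'joint_positions': array([-1.42751671e+00,  5.28438126e-01,  1.43391606e+00, -1.34560011e-05,
        1.18143328e+00, -1.78529253e-01]), 'qvel': array([-0.00062402, -0.00126921, -0.00181571, -0.00098566, -0.00022149,
       -0.00014414]), 'tau': array([-1.14400034e-03, -4.40048003e+01, -1.76591778e+01,  6.32610591e-02,
        5.82670933e-02, -1.43110492e-04]), 'ee_pos': array([ 0.19757479, -0.59215716,  0.22158452]), 'eef_rot': array([-3.09884440e+00, -5.02974093e-01, -4.11887869e-05]), 'force': array([-0.36802503, -0.50898276,  0.3369151 ]), 'moment': array([-0.02651796, -0.00777898, -0.01434867]), 'grip_force': 0.0, 'grip_width': 0.08691389324110381}
side [[497.4290953623788, 0.0, 281.95510882316074], [0.0, 497.4290953623788, 206.85700486782872], [0.0, 0.0, 1.0]] [0.20963649 0.81014712 0.90985436] [-0.522737    2.73018712 -1.16425915]
top [[408.67709879335683, 0.0, 283.7569516156589], [0.0, 408.67709879335683, 214.4999860660174], [0.0, 0.0, 1.0]] [0.3849998  0.0172613  0.82432212] [-2.10525265  2.15614849 -0.19294075]
wrist [[325.19226210127806, 0.0, 282.57639738726886], [0.0, 325.19226210127806, 211.9548414956896], [0.0, 0.0, 1.0]] [ 0.27728553 -0.56533629  0.38394465] [ 2.3365959  -1.68221225 -0.26715056]
```

View pics/top0.png

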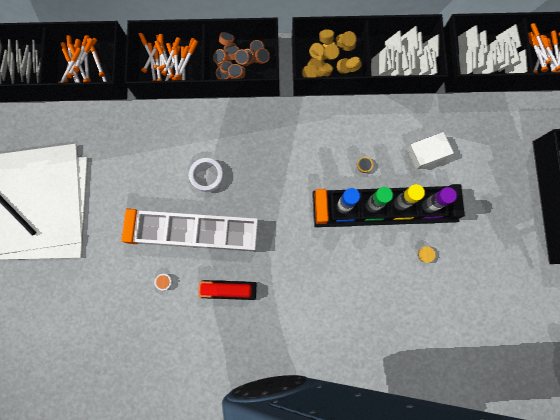

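View pics/side0.png

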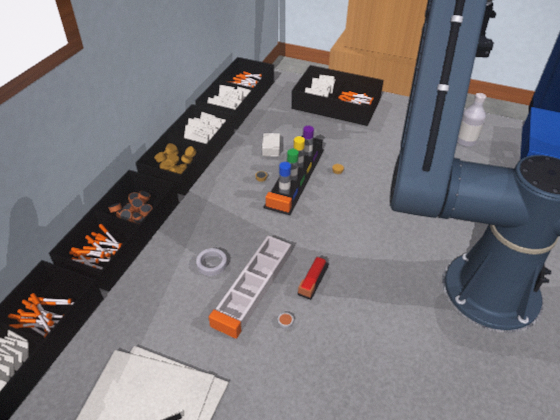

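```bash
cat > h.py <<'E'
import numpy as np, cv2, pickle
from scipy.spatial.transform import Rotation as R
def rays(s,uv):
    uv=np.asarray(uv,float).reshape(-1,2); K=s["mtx"]
    return np.c_[(uv[:,0]-K[0,2])/K[0,0],(uv[:,1]-K[1,2])/K[1,1],np.ones(len(uv))]@R.from_rotvec(s["attitude"]).as_matrix().T
def plane(s,uv,z):
    d=rays(s,uv); p=np.array(s["position"]); return p+d*((z-p[2])/d[:,2])[:,None]
def cloud(s,m):
    v,u=np.nonzero(m&(s["z_map"]>0)); d=rays(s,np.c_[u,v]); return np.array(s["position"])+d*s["z_map"][v,u][:,None]
def tri(s1,a,s2,b):
    d1,d2=rays(s1,a)[0],rays(s2,b)[0]; p1,p2=map(np.array,(s1["position"],s2["position"]))
    t=np.linalg.lstsq(np.c_[d1,-d2],p2-p1,rcond=None)[0]
    q1,q2=p1+t[0]*d1,p2+t[1]*d2; return (q1+q2)/2,np.linalg.norm(q1-q2)
HUE=dict(blue=(100,118),green=(50,75),yellow=(24,34),purple=(130,155),orange=(5,14))
def mask(s,c,box,smin=120,vmin=50):
    h=cv2.cvtColor(s["color"],cv2.COLOR_RGB2HSV); lo,hi=HUE[c]
    m=(h[...,0]>=lo)&(h[...,0]<=hi)&(h[...,1]>smin)&(h[...,2]>vmin)
    k=np.zeros_like(m); x0,y0,x1,y1=box; k[y0:y1,x0:x1]=1; m&=k
    n,l,st,c=cv2.connectedComponentsWithStats(m.astype(np.uint8)); 
    return l==1+np.argmax(st[1:,4]) if n>1 else m
def cen(m): v,u=np.nonzero(m); return [u.mean(),v.mean()]
E
python3 - <<'E'
from h import *
np.set_printoptions(precision=4,suppress=True)
d=pickle.load(open("s0.pkl","rb")); T,S=d["top"],d["side"]
bt,bs=(310,180,470,230),(262,120,330,215)
for c in HUE:
    a,b=mask(T,c,bt),mask(S,c,bs)
    print(c,a.sum(),b.sum(),"tri",*tri(T,cen(a),S,cen(b)))
    for s,m in((T,a),(S,b)):
        P=cloud(s,m); zt=np.percentile(P[:,2],95); Q=P[P[:,2]>zt-.005]; print("   ",len(Q),zt,(Q.min(0)+Q.max(0))/2,np.ptp(Q,axis=0))
a,b=mask(T,"orange",(110,200,145,250)),mask(S,"orange",(205,305,245,340))
print("rack end",tri(T,cen(a),S,cen(b)))
for s,m in((T,a),(S,b)):
    P=cloud(s,m); zt=np.percentile(P[:,2],90); Q=P[P[:,2]>zt-.005]; print(len(Q),zt,(Q.min(0)+Q.max(0))/2,np.ptp(Q,axis=0))
# rack pockets: white rims -> dark holes
g=cv2.cvtColor(T["color"],cv2.COLOR_RGB2GRAY)
cv2.imwrite("pics/z1.png",cv2.vconcat([cv2.resize(T["color"][195:260,110:270],(800,325),interpolation=cv2.INTER_NEAREST)[:,:,::-1],cv2.resize(T["color"][180:230,310,][:0] if 0 else T["color"][180:234,310:470],(800,270),interpolation=cv2.INTER_NEAREST)[:,:,::-1]]))
E
```

```text
blue 282 152 tri [ 0.5441 -0.1089  0.101 ] 0.00032737534746482056
    211 0.10896171954866773 [ 0.5449 -0.109   0.1074] [0.0278 0.0295 0.0065]
    75 0.11367281273930478 [ 0.545  -0.1085  0.1121] [0.0264 0.0309 0.0065]
green 280 125 tri [ 0.5447 -0.1677  0.1008] 0.0003268750514218375
    212 0.10888829087421802 [ 0.5451 -0.1683  0.1072] [0.0283 0.0281 0.0065]
    57 0.11413406477990959 [ 0.5453 -0.1693  0.1124] [0.0247 0.0291 0.0064]
yellow 304 97 tri [ 0.5476 -0.2233  0.1051] 0.0012893921187544556
    208 0.10893942449050374 [ 0.549  -0.2253  0.1074] [0.0295 0.0285 0.0066]
    50 0.11440110785700458 [ 0.5487 -0.2248  0.1127] [0.025  0.0314 0.0065]
purple 309 114 tri [ 0.5411 -0.2814  0.1017] 4.853111141723851e-05
    210 0.10946138569151156 [ 0.5426 -0.2825  0.1077] [0.0281 0.0282 0.0065]
    51 0.11389624052778521 [ 0.5414 -0.282   0.1124] [0.0266 0.0282 0.0059]
orange 191 409 tri [ 0.5396 -0.0608  0.0284] 0.002990994353774934
    94 0.03997573633252009 [ 0.5428 -0.0615  0.0383] [0.0643 0.0226 0.0065]
    150 0.045500079540818125 [ 0.5423 -0.0618  0.0445] [0.0636 0.0271 0.0079]
rack end (array([0.5108, 0.3145, 0.0214]), np.float64(0.0023703738813019007))
97 0.037372579804034765 [0.5116 0.3148 0.0361] [0.0653 0.0239 0.0068]
286 0.0424495263165635 [0.5108 0.3156 0.0417] [0.0646 0.0267 0.0084]
```

View pics/z1.png

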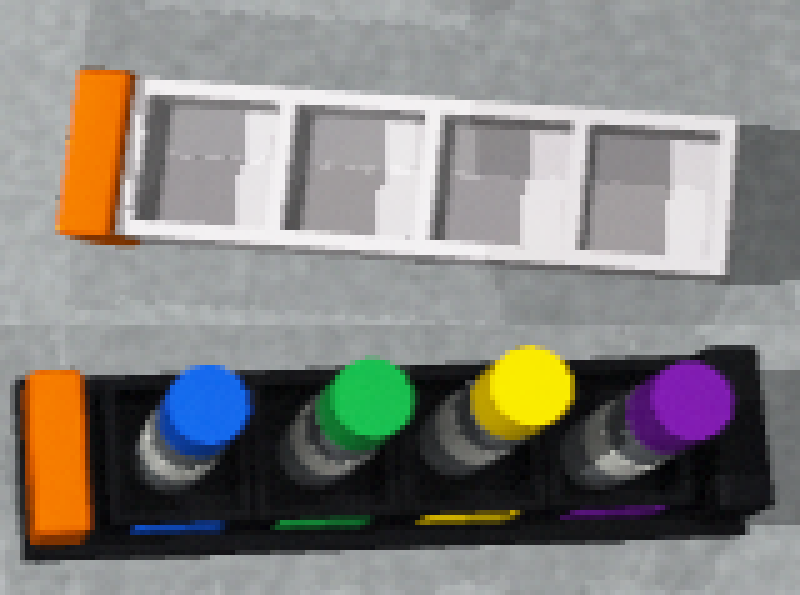

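View pics/wrist0.png

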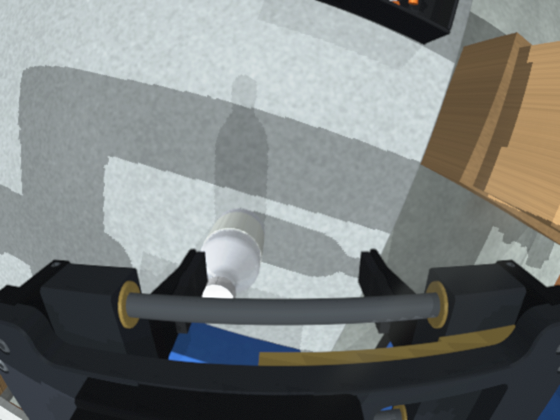

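```bash
python3 - <<'E'
from h import *
np.set_printoptions(precision=4,suppress=True)
d=pickle.load(open("s0.pkl","rb")); T,S=d["top"],d["side"]
rect={}
for n,s,box,zr in(("top",T,(115,195,265,255),.034),("side",S,(200,225,300,340),.034)):
    h=cv2.cvtColor(s["color"],cv2.COLOR_RGB2HSV); x0,y0,x1,y1=box
    k=np.zeros(h.shape[:2],bool); k[y0:y1,x0:x1]=1
    v,u=np.nonzero(k&(h[...,1]<40)&(s["z_map"]>0)); P=np.array(s["position"])+rays(s,np.c_[u,v])*s["z_map"][v,u][:,None]
    on=(P[:,2]>.0255)&(P[:,2]<.045); uv=np.c_[u,v][on]
    m=np.zeros(h.shape[:2],np.uint8); m[uv[:,1],uv[:,0]]=1
    _,l,st,_=cv2.connectedComponentsWithStats(m); m=l==1+np.argmax(st[1:,4]); v,u=np.nonzero(m)
    Q=plane(s,np.c_[u,v],zr); r=cv2.minAreaRect((Q[:,:2]*1000).astype(np.float32))
    z=cloud(s,m)[:,2]; print(n,m.sum(),"rim z",np.median(z),r)
    rect[n]=r
# two-view rim height: same rect centre cast through both views
def back(s,p):
    c=R.from_rotvec(s["attitude"]).as_matrix().T@(p-np.array(s["position"])); K=s["mtx"]; return [K[0,0]*c[0]/c[2]+K[0,2],K[1,1]*c[1]/c[2]+K[1,2]]
pt=[back(s,np.r_[np.array(rect[n][0])/1000,.034]) for n,s in(("top",T),("side",S))]
print(tri(T,pt[0],S,pt[1]))
from bench import sensors
o=sensors.observe(); print(R.from_rotvec(o["eef_rot"]).as_matrix())
E
```

```text
top 1265 rim z 0.030966401943557154 ((499.70941162109375, 185.80349731445312), (236.86817932128906, 62.411598205566406), 84.77460479736328)
side 1152 rim z 0.03435498994412145 ((499.6128845214844, 183.2060546875), (236.9330291748047, 66.43991088867188), 84.85558319091797)
(array([0.499 , 0.1852, 0.0367]), np.float64(0.000594378391434636))
[[ 0.9487  0.3163 -0.0003]
 [ 0.3163 -0.9487  0.0016]
 [ 0.0003 -0.0016 -1.    ]]
```

Blue, green, yellow, purple from the orange end; the rack's pockets lie in a row at yaw 84.8° and the sizes check out (237 x 62 mm, caps at 0.11). Starting by turning the tool so that its y lies along world x.

Units first: shifts go in shares of 50 mm and turns go in shares of pi rad. So -0.15 rad is -0.0477.

Emit:
{"op": "jog_arm", "data": {"deltas": [[0.087, [0, 0, 0], [0, 0, -0.0477]], [0.087, [0, 0, 0], [0, 0, -0.0477]], [0.087, [0, 0, 0], [0, 0, -0.0477]], [0.087, [0, 0, 0], [0, 0, -0.0477]], [0.087, [0, 0, 0], [0, 0, -0.0477]], [0.087, [0, 0, 0], [0, 0, -0.0477]], [0.087, [0, 0, 0], [0, 0, -0.0477]], [0.087, [0, 0, 0], [0, 0, -0.0477]]], "force": 15}}

```text
time_s: 0.95
ee_pos: [0.1976, -0.5926, 0.2221]
eef_rot: [-2.268, -2.173, -0.001]
force: [0.5, 0.5, -0.9]
grip_width: 0.087
grip_force: 0.0
```

Emit:
{"op": "jog_arm", "data": {"deltas": [[0.087, [0, 0, 0], [0, 0, -0.0156]], [0.087, [0.8, 0.58, 0], [0, 0, 0]], [0.087, [0.8, 0.58, 0], [0, 0, 0]], [0.087, [0.8, 0.58, 0], [0, 0, 0]], [0.087, [0.8, 0.58, 0], [0, 0, 0]], [0.087, [0.8, 0.58, 0], [0, 0, 0]], [0.087, [0.8, 0.58, 0], [0, 0, 0]], [0.087, [0.8, 0.58, 0], [0, 0, 0]]]}}

```text
time_s: 1.75
ee_pos: [0.4014, -0.3111, 0.2225]
eef_rot: [-2.222, -2.221, -0.0]
force: [0.3, -0.5, -0.3]
grip_width: 0.0865
grip_force: 0.0
```

Emit:
{"op": "jog_arm", "data": {"deltas": [[0.087, [0.8, 0.58, 0], [0, 0, 0]], [0.087, [0.8, 0.58, 0], [0, 0, 0]], [0.087, [0.8, 0.58, 0], [0, 0, 0]], [0.087, [0.6, 0.4, 0], [0, 0, 0]], [0.087, [0, 0, 0], [0, 0, 0]]]}}

```text
time_s: 2.25
ee_pos: [0.5094, -0.1589, 0.2224]
eef_rot: [-2.215, -2.227, -0.002]
force: [0.1, 0.3, 0.2]
grip_width: 0.0868
grip_force: 0.0
```

```bash
python3 -c "
from bench import *
from scipy.spatial.transform import Rotation as R
o=sensors.observe();print(o['joint_positions'],R.from_rotvec(o['eef_rot']).as_matrix().round(4))"
```

```text
[-0.51279769  0.40503126  1.66173961  0.00168644  1.07488659 -0.51934155] [[-5.7e-03  1.0e+00  7.0e-04]
 [ 1.0e+00  5.7e-03  1.3e-03]
 [ 1.3e-03  7.0e-04 -1.0e+00]]
```

Converted, 0.03 m is 0.6, 0.025 m is 0.5.

Emit:
{"op": "jog_arm", "data": {"deltas": [[0.087, [0.5, 0.36, 0], [0, 0, 0]], [0.087, [0.5, 0.36, 0.2], [0, 0, 0]], [0.087, [0, 0, 0.6], [0, 0, 0]], [0.087, [0, 0, 0.4], [0, 0, 0]], [0.087, [0, 0, 0], [0, 0, 0]], [0.087, [0, 0, 0], [0, 0, 0]]]}}

```text
time_s: 2.85
ee_pos: [0.5434, -0.1135, 0.1625]
eef_rot: [-2.222, -2.22, 0.001]
force: [0.5, 0.1, 0.7]
grip_width: 0.0869
grip_force: 0.0
```

```bash
python3 - <<'E'
from h import *
from bench import *
np.set_printoptions(precision=4,suppress=True)
s=viewer.snapshot("wrist"); pickle.dump(s,open("w1.pkl","wb")); cv2.imwrite("pics/w1.png",s["color"][:,:,::-1]); print(s["position"],s["attitude"])
E
```

```text
[ 0.5429 -0.0284  0.3248] [ 2.8316 -0.     -0.0017]
```

View pics/w1.png

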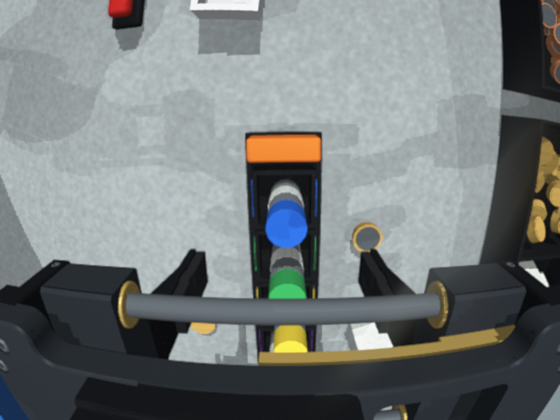

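The wrist view shows the blue cap at about (287, 226), centred between the fingertips (cols ~195 and ~372), with the row pointing to the orange clip at (284, 149).

```bash
cat >> h.py <<'E'
def fish(s,uv,z):
    K=s["mtx"]; a=np.array(uv,float)-K[:2,2]; r=np.hypot(*a); t=r/K[0,0]
    d=R.from_rotvec(s["attitude"]).as_matrix()@np.r_[np.sin(t)*a/r,np.cos(t)]; p=np.array(s["position"]); return p+d*(z-p[2])/d[2]
def cap(s,c,z=.11,box=(230,100,345,300)):
    """centre of the cap's top: points of the mask (by depth-free ray on plane z), lowest 30 mm circle"""
    m=mask(s,c,box); v,u=np.nonzero(m); Q=np.array([fish(s,p,z)[:2] for p in zip(u,v)]); return Q.min(0),Q.max(0)
E
python3 - <<'E'
from h import *
np.set_printoptions(precision=4,suppress=True)
s=pickle.load(open("w1.pkl","rb")); lo,hi=cap(s,"blue"); print(lo,hi,"x",(lo[0]+hi[0])/2,"y far edge+15mm",lo[1]+.015)
E
```

```text
[ 0.5295 -0.1237] [ 0.5606 -0.0878] x 0.5450227800179069 y far edge+15mm -0.10871203518757865
```

Wrist agrees: (0.545, −0.109). Descend and grip.

Converted, 0.025 m is 0.5, 0.0045 m is 0.09.

Emit:
{"op": "jog_arm", "data": {"deltas": [[0.087, [0.09, 0.03, 0.4], [0, 0, 0]], [0.087, [0, 0, 0.5], [0, 0, 0]], [0.087, [0, 0, 0.5], [0, 0, 0]], [0.087, [0, 0, 0.4], [0, 0, 0]], [0.087, [0, 0, 0.32], [0, 0, 0]], [0.087, [0, 0, 0], [0, 0, 0]], [0.087, [0, 0, 0], [0, 0, 0]]]}}

```text
time_s: 3.6
ee_pos: [0.546, -0.1091, 0.0576]
eef_rot: [2.221, 2.22, 0.001]
force: [-0.9, 0.3, 0.3]
grip_width: 0.0868
grip_force: 0.0
```

Emit:
{"op": "jog_arm", "data": {"deltas": [[0.02, [0, 0, 0], [0, 0, 0]], [0.02, [0, 0, 0], [0, 0, 0]], [0.02, [0, 0, 0], [0, 0, 0]], [0.02, [0, 0, 0], [0, 0, 0]], [0.02, [0, 0, 0], [0, 0, 0]], [0.02, [0, 0, 0], [0, 0, 0]], [0.02, [0, 0, 0], [0, 0, 0]]], "force": 15}}

```text
time_s: 4.3
ee_pos: [0.5452, -0.1083, 0.0565]
eef_rot: [-2.221, -2.221, 0.0]
force: [-0.4, 0.2, -0.4]
grip_width: 0.039
grip_force: 0.0
```

Emit:
{"op": "jog_arm", "data": {"deltas": [[0.02, [0, 0, 0], [0, 0, 0]], [0.02, [0, 0, 0], [0, 0, 0]], [0.02, [0, 0, 0], [0, 0, 0]], [0.02, [0, 0, 0], [0, 0, 0]], [0.02, [0, 0, 0], [0, 0, 0]]]}}

```text
time_s: 4.8
ee_pos: [0.5451, -0.1084, 0.0565]
eef_rot: [-2.221, -2.221, 0.0]
force: [0.4, 0.8, -0.4]
grip_width: 0.0297
grip_force: 15.0
```

Emit:
{"op": "jog_arm", "data": {"deltas": [[0.02, [0, 0, -0.2], [0, 0, 0]], [0.02, [0, 0, -0.4], [0, 0, 0]], [0.02, [0, 0, -0.5], [0, 0, 0]], [0.02, [0, 0, -0.5], [0, 0, 0]], [0.02, [0, 0, 0], [0, 0, 0]]]}}

```text
time_s: 5.3
ee_pos: [0.5477, -0.1093, 0.1404]
eef_rot: [2.216, 2.216, 0.005]
force: [0.3, 1.0, -0.9]
grip_width: 0.0296
grip_force: 15.0
```

Converted, 0.035 m is 0.7, 0.03 m is 0.6.

Emit:
{"op": "jog_arm", "data": {"deltas": [[0.02, [0.4, -0.04, 0], [0, 0, 0]], [0.02, [0.6, -0.06, 0], [0, 0, 0]], [0.02, [0.7, -0.08, 0], [0, 0, 0]], [0.02, [0.7, -0.08, 0], [0, 0, 0]], [0.02, [0.7, -0.08, 0], [0, 0, 0]], [0.02, [0.7, -0.08, 0], [0, 0, 0]], [0.02, [0.7, -0.08, 0], [0, 0, 0]], [0.02, [0.7, -0.08, 0], [0, 0, 0]]]}}

```text
time_s: 6.1
ee_pos: [0.5154, 0.1529, 0.1361]
eef_rot: [-2.221, -2.221, 0.001]
force: [0.2, -0.3, 0.4]
grip_width: 0.0299
grip_force: 15.0
```

Emit:
{"op": "jog_arm", "data": {"deltas": [[0.02, [0.7, -0.06, 0], [0, 0, 0]], [0.02, [0.7, -0.06, 0], [0, 0, 0]], [0.02, [0.6, -0.04, 0], [0, 0, 0]], [0.02, [0.32, 0, 0], [0, 0, 0]], [0.02, [0.1, 0, 0], [0, 0, 0]], [0.02, [0, 0, 0], [0, 0, 0]], [0.02, [0, 0, 0], [0, 0, 0]]]}}

```text
time_s: 6.8
ee_pos: [0.5082, 0.2714, 0.1363]
eef_rot: [2.222, 2.22, -0.002]
force: [0.7, 0.3, -0.1]
grip_width: 0.0296
grip_force: 15.0
```

Converted, 0.02 m is 0.4, 0.015 m is 0.3.

Emit:
{"op": "jog_arm", "data": {"deltas": [[0.02, [0, 0, 0.4], [0, 0, 0]], [0.02, [0, 0, 0.3], [0, 0, 0]], [0.02, [0, 0, 0.14], [0, 0, 0]], [0.02, [0, 0, 0], [0, 0, 0]], [0.02, [0, 0, 0], [0, 0, 0]]]}}

```text
time_s: 7.3
ee_pos: [0.5087, 0.2721, 0.0949]
eef_rot: [2.222, 2.22, 0.001]
force: [-0.4, -0.2, 0.3]
grip_width: 0.0294
grip_force: 15.0
```

```bash
python3 -c "
from h import *
from bench import *
s=viewer.snapshot('wrist');cv2.imwrite('pics/w2.png',s['color'][:,:,::-1]); pickle.dump(s,open('w2.pkl','wb'))
s=viewer.snapshot('side');cv2.imwrite('pics/s2.png',cv2.resize(s['color'][200:350,180:320,::-1],(560,600),interpolation=cv2.INTER_CUBIC))"
```

```text
(no output)
```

View pics/s2.png

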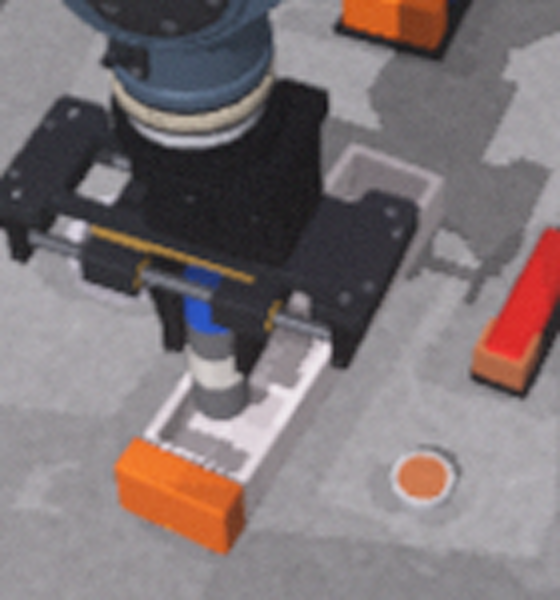

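View pics/w2.png

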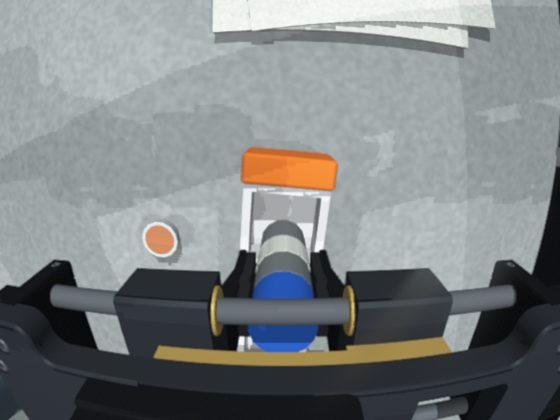

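Both views show the tube upright, centred between the walls of the pocket next to the orange block (foot at wrist (284, 225), walls at cols 247 and 327). Lower it.

Converted, 0.015 m is 0.3, 0.014 m is 0.28.

Emit:
{"op": "jog_arm", "data": {"deltas": [[0.02, [0, 0, 0.3], [0, 0, 0]], [0.02, [0, 0, 0.28], [0, 0, 0]], [0.02, [0, 0, 0.12], [0, 0, 0]], [0.02, [0, 0, 0.06], [0, 0, 0]], [0.02, [0, 0, 0], [0, 0, 0]], [0.02, [0, 0, 0], [0, 0, 0]], [0.02, [0, 0, 0.04], [0, 0, 0]], [0.02, [0, 0, 0], [0, 0, 0]]]}}

```text
time_s: 8.2
ee_pos: [0.5083, 0.2727, 0.0547]
eef_rot: [2.221, 2.221, 0.0]
force: [0.1, 0.0, -0.7]
grip_width: 0.0296
grip_force: 15.0
```

Emit:
{"op": "jog_arm", "data": {"deltas": [[0.02, [0, 0, 0.02], [0, 0, 0]], [0.02, [0, 0, 0], [0, 0, 0]]]}}

```text
time_s: 8.4
ee_pos: [0.5082, 0.2726, 0.0536]
eef_rot: [2.221, 2.222, 0.0]
force: [-0.1, 0.6, 0.5]
grip_width: 0.0296
grip_force: 15.0
```

Converted, 0.001 m is 0.02.

Emit:
{"op": "jog_arm", "data": {"deltas": [[0.02, [0, 0, 0.02], [0, 0, 0]], [0.02, [0, 0, 0], [0, 0, 0]], [0.02, [0, 0, 0], [0, 0, 0]]]}}

```text
time_s: 8.7
ee_pos: [0.5082, 0.2726, 0.0525]
eef_rot: [-2.221, -2.221, 0.0]
force: [-0.1, -0.0, 0.4]
grip_width: 0.0294
grip_force: 15.0
```

Emit:
{"op": "jog_arm", "data": {"deltas": [[0.02, [0, 0, 0.02], [0, 0, 0]], [0.02, [0, 0, 0], [0, 0, 0]], [0.02, [0, 0, 0], [0, 0, 0]]]}}

```text
time_s: 9.0
ee_pos: [0.5082, 0.2726, 0.0524]
eef_rot: [2.221, 2.221, 0.0]
force: [-1.2, -0.1, 5.5]
grip_width: 0.0302
grip_force: 15.0
```

Emit:
{"op": "jog_arm", "data": {"deltas": [[0.05, [0, 0, 0], [0, 0, 0]], [0.087, [0, 0, 0], [0, 0, 0]], [0.087, [0, 0, 0], [0, 0, 0]], [0.087, [0, 0, 0], [0, 0, 0]], [0.087, [0, 0, 0], [0, 0, 0]], [0.087, [0, 0, 0], [0, 0, 0]], [0.087, [0, 0, 0], [0, 0, 0]]]}}

```text
time_s: 9.7
ee_pos: [0.5082, 0.2726, 0.0515]
eef_rot: [-2.221, -2.221, 0.0]
force: [0.6, 0.4, -0.1]
grip_width: 0.0774
grip_force: 0.0
```

Emit:
{"op": "jog_arm", "data": {"deltas": [[0.087, [0, 0, -0.2], [0, 0, 0]], [0.087, [0, 0, -0.5], [0, 0, 0]], [0.087, [0, 0, -0.6], [0, 0, 0]], [0.087, [0, 0, -0.6], [0, 0, 0]], [0.087, [-0.8, 0.06, 0], [0, 0, 0]], [0.087, [-0.9, 0.08, 0], [0, 0, 0]], [0.087, [-0.9, 0.08, 0], [0, 0, 0]], [0.087, [-0.9, 0.08, 0], [0, 0, 0]]]}}

```text
time_s: 10.5
ee_pos: [0.5234, 0.0962, 0.1476]
eef_rot: [2.22, 2.222, 0.002]
force: [0.4, -0.5, -0.3]
grip_width: 0.0868
grip_force: 0.0
```

Emit:
{"op": "jog_arm", "data": {"deltas": [[0.087, [-0.9, 0.08, 0], [0, 0, 0]], [0.087, [-0.9, 0.08, 0], [0, 0, 0]], [0.087, [-0.9, 0.08, 0], [0, 0, 0]], [0.087, [-0.9, 0.08, 0], [0, 0, 0]], [0.087, [-0.9, 0.08, 0], [0, 0, 0]], [0.087, [-0.6, 0.06, 0], [0, 0, 0]], [0.087, [0, 0, 0], [0, 0, 0]], [0.087, [0, 0, 0], [0, 0, 0]]]}}

```text
time_s: 11.3
ee_pos: [0.5459, -0.1578, 0.147]
eef_rot: [-2.223, -2.219, -0.001]
force: [-0.4, 0.5, -0.5]
grip_width: 0.0865
grip_force: 0.0
```

```bash
python3 - <<'E'
from h import *
from bench import *
np.set_printoptions(precision=4,suppress=True)
s=viewer.snapshot("wrist"); lo,hi=cap(s,"green"); print("green",(lo[0]+hi[0])/2,lo[1]+.015,hi-lo)
t=viewer.snapshot("top"); a=mask(t,"blue",(115,190,200,255)); P=cloud(t,a); Q=P[P[:,2]>np.percentile(P[:,2],95)-.005]; print("blue placed",(Q.min(0)+Q.max(0))/2,np.ptp(Q,axis=0))
E
```

```text
green 0.5457817152835294 -0.16746131506189732 [0.0306 0.0364]
blue placed [0.5073 0.2709 0.1029] [0.0277 0.0284 0.0061]
```

Converted, 0.03 m is 0.6, 0.025 m is 0.5.

Emit:
{"op": "jog_arm", "data": {"deltas": [[0.087, [-0.21, 0, 0], [0, 0, 0]], [0.087, [0, 0, 0.4], [0, 0, 0]], [0.087, [0, 0, 0.6], [0, 0, 0]], [0.087, [0, 0, 0.5], [0, 0, 0]], [0.087, [0, 0, 0.32], [0, 0, 0]], [0.087, [0, 0, 0], [0, 0, 0]], [0.087, [0, 0, 0], [0, 0, 0]]]}}

```text
time_s: 12.1
ee_pos: [0.5464, -0.1675, 0.0557]
eef_rot: [-2.22, -2.223, 0.0]
force: [-0.3, -0.2, -0.1]
grip_width: 0.087
grip_force: 0.0
```

Emit:
{"op": "jog_arm", "data": {"deltas": [[0.02, [0, 0, 0], [0, 0, 0]], [0.02, [0, 0, 0], [0, 0, 0]], [0.02, [0, 0, 0], [0, 0, 0]], [0.02, [0, 0, 0], [0, 0, 0]], [0.02, [0, 0, 0], [0, 0, 0]], [0.02, [0, 0, 0], [0, 0, 0]], [0.02, [0, 0, 0], [0, 0, 0]], [0.02, [0, 0, 0], [0, 0, 0]]]}}

```text
time_s: 12.9
ee_pos: [0.5462, -0.1679, 0.0555]
eef_rot: [-2.221, -2.221, -0.0]
force: [0.9, -0.4, -0.2]
grip_width: 0.0313
grip_force: 0.7
```

Emit:
{"op": "jog_arm", "data": {"deltas": [[0.02, [0, 0, 0], [0, 0, 0]], [0.02, [0, 0, 0], [0, 0, 0]], [0.02, [0, 0, 0], [0, 0, 0]]]}}

```text
time_s: 13.2
ee_pos: [0.5462, -0.1679, 0.0555]
eef_rot: [-2.221, -2.221, 0.0]
force: [1.0, 1.1, -0.2]
grip_width: 0.0299
grip_force: 15.0
```

Converted, 0.035 m is 0.7, -0.004 m is -0.08.

Emit:
{"op": "jog_arm", "data": {"deltas": [[0.02, [0, 0, -0.2], [0, 0, 0]], [0.02, [0, 0, -0.4], [0, 0, 0]], [0.02, [0, 0, -0.5], [0, 0, 0]], [0.02, [0, 0, -0.5], [0, 0, 0]], [0.02, [0.4, -0.04, 0], [0, 0, 0]], [0.02, [0.6, -0.08, 0], [0, 0, 0]], [0.02, [0.7, -0.08, 0], [0, 0, 0]], [0.02, [0.7, -0.08, 0], [0, 0, 0]]]}}

```text
time_s: 14.0
ee_pos: [0.532, -0.047, 0.1363]
eef_rot: [2.222, 2.22, 0.001]
force: [1.0, 0.2, -1.5]
grip_width: 0.0297
grip_force: 15.0
```

Emit:
{"op": "jog_arm", "data": {"deltas": [[0.02, [0.7, -0.08, 0], [0, 0, 0]], [0.02, [0.7, -0.08, 0], [0, 0, 0]], [0.02, [0.7, -0.08, 0], [0, 0, 0]], [0.02, [0.7, -0.08, 0], [0, 0, 0]], [0.02, [0.7, -0.08, 0], [0, 0, 0]], [0.02, [0.7, -0.08, 0], [0, 0, 0]], [0.02, [0.5, -0.06, 0], [0, 0, 0]], [0.02, [0.3, -0.04, 0], [0, 0, 0]]]}}

```text
time_s: 14.8
ee_pos: [0.5027, 0.204, 0.1362]
eef_rot: [2.219, 2.224, 0.001]
force: [0.1, -0.1, -1.8]
grip_width: 0.0295
grip_force: 15.0
```

Emit:
{"op": "jog_arm", "data": {"deltas": [[0.02, [0.12, 0, 0], [0, 0, 0]], [0.02, [0, 0, 0.4], [0, 0, 0]], [0.02, [0, 0, 0.3], [0, 0, 0]], [0.02, [0, 0, 0.14], [0, 0, 0]], [0.02, [0, 0, 0], [0, 0, 0]], [0.02, [0, 0, 0], [0, 0, 0]]]}}

```text
time_s: 15.4
ee_pos: [0.5037, 0.2076, 0.0939]
eef_rot: [2.222, 2.22, 0.0]
force: [0.5, 0.2, 0.3]
grip_width: 0.0294
grip_force: 15.0
```

Converted, 0.015 m is 0.3, 0.006 m is 0.12.

Emit:
{"op": "jog_arm", "data": {"deltas": [[0.02, [0.12, -0.02, 0], [0, 0, 0]], [0.02, [0, 0, 0.3], [0, 0, 0]], [0.02, [0, 0, 0.28], [0, 0, 0]], [0.02, [0, 0, 0.12], [0, 0, 0]], [0.02, [0, 0, 0.08], [0, 0, 0]], [0.02, [0, 0, 0.02], [0, 0, 0]], [0.02, [0, 0, 0], [0, 0, 0]], [0.02, [0, 0, 0], [0, 0, 0]]]}}

```text
time_s: 16.2
ee_pos: [0.5026, 0.2142, 0.054]
eef_rot: [2.221, 2.221, 0.001]
force: [0.8, -0.8, -0.8]
grip_width: 0.0298
grip_force: 15.0
```

Emit:
{"op": "jog_arm", "data": {"deltas": [[0.02, [0, 0, 0.02], [0, 0, 0]], [0.02, [0, 0, 0], [0, 0, 0]], [0.02, [0, 0, 0], [0, 0, 0]]]}}

```text
time_s: 16.5
ee_pos: [0.5022, 0.2141, 0.0527]
eef_rot: [2.221, 2.221, 0.0]
force: [0.1, -0.5, -1.2]
grip_width: 0.0292
grip_force: 15.0
```

Converted, 0.001 m is 0.02.

Emit:
{"op": "jog_arm", "data": {"deltas": [[0.02, [0, 0, 0.02], [0, 0, 0]], [0.02, [0, 0, 0], [0, 0, 0]], [0.02, [0, 0, 0], [0, 0, 0]]]}}

```text
time_s: 16.8
ee_pos: [0.5021, 0.2141, 0.0515]
eef_rot: [-2.221, -2.221, 0.0]
force: [0.2, 0.1, -1.0]
grip_width: 0.0296
grip_force: 15.0
```

Emit:
{"op": "jog_arm", "data": {"deltas": [[0.02, [0, 0, 0.014], [0, 0, 0]], [0.02, [0, 0, 0], [0, 0, 0]], [0.02, [0, 0, 0], [0, 0, 0]]]}}

```text
time_s: 17.1
ee_pos: [0.5022, 0.2141, 0.0514]
eef_rot: [2.221, 2.221, 0.0]
force: [-0.7, -0.4, 6.6]
grip_width: 0.0301
grip_force: 15.0
```

Emit:
{"op": "jog_arm", "data": {"deltas": [[0.05, [0, 0, 0], [0, 0, 0]], [0.087, [0, 0, 0], [0, 0, 0]], [0.087, [0, 0, 0], [0, 0, 0]], [0.087, [0, 0, 0], [0, 0, 0]], [0.087, [0, 0, 0], [0, 0, 0]], [0.087, [0, 0, 0], [0, 0, 0]], [0.087, [0, 0, 0], [0, 0, 0]]]}}

```text
time_s: 17.8
ee_pos: [0.5022, 0.2141, 0.0508]
eef_rot: [-2.221, -2.221, 0.0]
force: [0.9, -0.2, 0.0]
grip_width: 0.0778
grip_force: 0.0
```

Emit:
{"op": "jog_arm", "data": {"deltas": [[0.087, [0, 0, -0.2], [0, 0, 0]], [0.087, [0, 0, -0.5], [0, 0, 0]], [0.087, [0, 0, -0.6], [0, 0, 0]], [0.087, [0, 0, -0.6], [0, 0, 0]], [0.087, [-0.8, 0.08, 0], [0, 0, 0]], [0.087, [-0.9, 0.1, 0], [0, 0, 0]], [0.087, [-0.9, 0.1, 0], [0, 0, 0]], [0.087, [-0.9, 0.1, 0], [0, 0, 0]]]}}

```text
time_s: 18.6
ee_pos: [0.5214, 0.0377, 0.1469]
eef_rot: [2.22, 2.222, 0.001]
force: [0.3, -0.3, -0.2]
grip_width: 0.0868
grip_force: 0.0
```

Emit:
{"op": "jog_arm", "data": {"deltas": [[0.087, [-0.9, 0.1, 0], [0, 0, 0]], [0.087, [-0.9, 0.1, 0], [0, 0, 0]], [0.087, [-0.9, 0.1, 0], [0, 0, 0]], [0.087, [-0.9, 0.1, 0], [0, 0, 0]], [0.087, [-0.9, 0.1, 0], [0, 0, 0]], [0.087, [-0.7, 0.08, 0], [0, 0, 0]], [0.087, [0, 0, 0], [0, 0, 0]], [0.087, [0, 0, 0], [0, 0, 0]]]}}

```text
time_s: 19.4
ee_pos: [0.5498, -0.2214, 0.1462]
eef_rot: [-2.223, -2.219, -0.001]
force: [-1.1, -0.0, 0.2]
grip_width: 0.0869
grip_force: 0.0
```

```bash
python3 - <<'E'
from h import *
from bench import *
np.set_printoptions(precision=4,suppress=True)
s=viewer.snapshot("wrist"); lo,hi=cap(s,"yellow"); print("yellow",(lo[0]+hi[0])/2,lo[1]+.015,hi-lo)
t=viewer.snapshot("top"); a=mask(t,"green",(115,190,240,255)); P=cloud(t,a); Q=P[P[:,2]>np.percentile(P[:,2],95)-.005]; print("green placed",(Q.min(0)+Q.max(0))/2,np.ptp(Q,axis=0))
E
```

```text
yellow 0.548989309612836 -0.22595284329522125 [0.0303 0.037 ]
green placed [0.406  0.052  0.6925] [0.0031 0.0025 0.0072]
```

Converted, 0.03 m is 0.6, -0.004 m is -0.08.

Emit:
{"op": "jog_arm", "data": {"deltas": [[0.087, [-0.08, -0.01, 0], [0, 0, 0]], [0.087, [0, 0, 0.4], [0, 0, 0]], [0.087, [0, 0, 0.6], [0, 0, 0]], [0.087, [0, 0, 0.5], [0, 0, 0]], [0.087, [0, 0, 0.3], [0, 0, 0]], [0.087, [0, 0, 0], [0, 0, 0]], [0.087, [0, 0, 0], [0, 0, 0]]]}}

```text
time_s: 20.2
ee_pos: [0.5501, -0.2246, 0.0563]
eef_rot: [2.22, 2.222, 0.0]
force: [-0.3, 0.1, 0.2]
grip_width: 0.0873
grip_force: 0.0
```

Emit:
{"op": "jog_arm", "data": {"deltas": [[0.02, [0, 0, 0], [0, 0, 0]], [0.02, [0, 0, 0], [0, 0, 0]], [0.02, [0, 0, 0], [0, 0, 0]], [0.02, [0, 0, 0], [0, 0, 0]], [0.02, [0, 0, 0], [0, 0, 0]], [0.02, [0, 0, 0], [0, 0, 0]], [0.02, [0, 0, 0], [0, 0, 0]], [0.02, [0, 0, 0], [0, 0, 0]]]}}

```text
time_s: 21.0
ee_pos: [0.5497, -0.2249, 0.0558]
eef_rot: [-2.221, -2.221, 0.0]
force: [-0.2, 0.3, 0.5]
grip_width: 0.031
grip_force: 0.0
```

Emit:
{"op": "jog_arm", "data": {"deltas": [[0.02, [0, 0, 0], [0, 0, 0]], [0.02, [0, 0, 0], [0, 0, 0]], [0.02, [0, 0, 0], [0, 0, 0]]]}}

```text
time_s: 21.3
ee_pos: [0.5497, -0.2249, 0.0558]
eef_rot: [-2.221, -2.221, 0.0]
force: [0.7, -0.4, -1.0]
grip_width: 0.0294
grip_force: 15.0
```

```bash
python3 - <<'E'
from h import *
from bench import *
s=viewer.snapshot("side");a=mask(s,"green",(190,200,300,330)); P=cloud(s,a); Q=P[P[:,2]>np.percentile(P[:,2],95)-.005]; print("green placed",a.sum(),(Q.min(0)+Q.max(0))/2,np.ptp(Q,axis=0))
E
```

```text
green placed 197 [0.50089978 0.21277407 0.10702156] [0.02670732 0.02882977 0.00579258]
```

Green stands in pocket 2. Carry yellow.

Converted, 0.035 m is 0.7, 0.03 m is 0.6.

Emit:
{"op": "jog_arm", "data": {"deltas": [[0.02, [0, 0, -0.2], [0, 0, 0]], [0.02, [0, 0, -0.4], [0, 0, 0]], [0.02, [0, 0, -0.5], [0, 0, 0]], [0.02, [0, 0, -0.5], [0, 0, 0]], [0.02, [0.4, -0.06, 0], [0, 0, 0]], [0.02, [0.6, -0.1, 0], [0, 0, 0]], [0.02, [0.7, -0.1, 0], [0, 0, 0]], [0.02, [0.7, -0.1, 0], [0, 0, 0]]]}}

```text
time_s: 22.15
ee_pos: [0.5301, -0.1025, 0.1353]
eef_rot: [-2.221, -2.219, 0.001]
force: [-0.4, -0.9, -1.2]
grip_width: 0.0292
grip_force: 15.0
```

Emit:
{"op": "jog_arm", "data": {"deltas": [[0.02, [0.7, -0.1, 0], [0, 0, 0]], [0.02, [0.7, -0.1, 0], [0, 0, 0]], [0.02, [0.7, -0.1, 0], [0, 0, 0]], [0.02, [0.7, -0.1, 0], [0, 0, 0]], [0.02, [0.7, -0.1, 0], [0, 0, 0]], [0.02, [0.7, -0.1, 0], [0, 0, 0]], [0.02, [0.6, -0.06, 0], [0, 0, 0]], [0.02, [0.3, -0.02, 0], [0, 0, 0]]]}}

```text
time_s: 22.95
ee_pos: [0.4952, 0.1529, 0.1353]
eef_rot: [-2.217, -2.223, 0.003]
force: [-0.5, -0.9, 0.0]
grip_width: 0.0297
grip_force: 15.0
```

Emit:
{"op": "jog_arm", "data": {"deltas": [[0.02, [0.08, 0, 0], [0, 0, 0]], [0.02, [0, 0, 0.4], [0, 0, 0]], [0.02, [0, 0, 0.3], [0, 0, 0]], [0.02, [0, 0, 0.14], [0, 0, 0]], [0.02, [0, 0, 0], [0, 0, 0]], [0.02, [0, 0, 0], [0, 0, 0]]]}}

```text
time_s: 23.55
ee_pos: [0.4981, 0.1535, 0.094]
eef_rot: [2.222, 2.22, 0.0]
force: [-0.1, 0.4, -0.7]
grip_width: 0.0298
grip_force: 15.0
```

Converted, 0.015 m is 0.3, 0.014 m is 0.28.

Emit:
{"op": "jog_arm", "data": {"deltas": [[0.02, [0.05, -0.02, 0], [0, 0, 0]], [0.02, [0, 0, 0.3], [0, 0, 0]], [0.02, [0, 0, 0.28], [0, 0, 0]], [0.02, [0, 0, 0.12], [0, 0, 0]], [0.02, [0, 0, 0.08], [0, 0, 0]], [0.02, [0, 0, 0.04], [0, 0, 0]], [0.02, [0, 0, 0], [0, 0, 0]], [0.02, [0, 0, 0], [0, 0, 0]]]}}

```text
time_s: 24.35
ee_pos: [0.497, 0.1567, 0.0533]
eef_rot: [2.221, 2.221, 0.001]
force: [-0.3, -0.4, -0.3]
grip_width: 0.0292
grip_force: 15.0
```

Emit:
{"op": "jog_arm", "data": {"deltas": [[0.02, [0, 0, 0.02], [0, 0, 0]], [0.02, [0, 0, 0], [0, 0, 0]], [0.02, [0, 0, 0], [0, 0, 0]]]}}

```text
time_s: 24.65
ee_pos: [0.4968, 0.1566, 0.052]
eef_rot: [2.221, 2.221, 0.0]
force: [2.0, 0.5, -0.3]
grip_width: 0.0297
grip_force: 15.0
```

Converted, 0.0007 m is 0.014.

Emit:
{"op": "jog_arm", "data": {"deltas": [[0.02, [0, 0, 0.014], [0, 0, 0]], [0.02, [0, 0, 0], [0, 0, 0]], [0.02, [0, 0, 0], [0, 0, 0]]]}}

```text
time_s: 24.95
ee_pos: [0.4968, 0.1567, 0.0517]
eef_rot: [2.221, 2.221, 0.001]
force: [0.1, -0.8, 5.7]
grip_width: 0.0299
grip_force: 15.0
```

Emit:
{"op": "jog_arm", "data": {"deltas": [[0.05, [0, 0, 0], [0, 0, 0]], [0.087, [0, 0, 0], [0, 0, 0]], [0.087, [0, 0, 0], [0, 0, 0]], [0.087, [0, 0, 0], [0, 0, 0]], [0.087, [0, 0, 0], [0, 0, 0]], [0.087, [0, 0, 0], [0, 0, 0]], [0.087, [0, 0, 0], [0, 0, 0]]]}}

```text
time_s: 25.65
ee_pos: [0.4967, 0.1566, 0.0511]
eef_rot: [-2.221, -2.221, -0.0]
force: [-0.5, 0.8, 0.0]
grip_width: 0.078
grip_force: 0.0
```

Emit:
{"op": "jog_arm", "data": {"deltas": [[0.087, [0, 0, -0.2], [0, 0, 0]], [0.087, [0, 0, -0.5], [0, 0, 0]], [0.087, [0, 0, -0.6], [0, 0, 0]], [0.087, [0, 0, -0.6], [0, 0, 0]], [0.087, [-0.8, 0.08, 0], [0, 0, 0]], [0.087, [-0.9, 0.1, 0], [0, 0, 0]], [0.087, [-0.9, 0.1, 0], [0, 0, 0]], [0.087, [-0.9, 0.1, 0], [0, 0, 0]]]}}

```text
time_s: 26.45
ee_pos: [0.5158, -0.0198, 0.1472]
eef_rot: [2.22, 2.221, 0.001]
force: [0.6, -0.3, 0.2]
grip_width: 0.0867
grip_force: 0.0
```

Emit:
{"op": "jog_arm", "data": {"deltas": [[0.087, [-0.9, 0.1, 0], [0, 0, 0]], [0.087, [-0.9, 0.1, 0], [0, 0, 0]], [0.087, [-0.9, 0.1, 0], [0, 0, 0]], [0.087, [-0.9, 0.08, 0], [0, 0, 0]], [0.087, [-0.9, 0.08, 0], [0, 0, 0]], [0.087, [-0.7, 0.06, 0], [0, 0, 0]], [0.087, [0, 0, 0], [0, 0, 0]], [0.087, [0, 0, 0], [0, 0, 0]]]}}

```text
time_s: 27.25
ee_pos: [0.5412, -0.2788, 0.1464]
eef_rot: [-2.223, -2.219, -0.001]
force: [-0.8, -0.2, -0.8]
grip_width: 0.087
grip_force: 0.0
```

```bash
python3 - <<'E'
from h import *
from bench import *
np.set_printoptions(precision=4,suppress=True)
s=viewer.snapshot("wrist"); lo,hi=cap(s,"purple"); print("purple",(lo[0]+hi[0])/2,lo[1]+.015,hi-lo)
s=viewer.snapshot("side");a=mask(s,"yellow",(190,200,300,330)); P=cloud(s,a); Q=P[P[:,2]>np.percentile(P[:,2],95)-.005]; print("yellow placed",a.sum(),(Q.min(0)+Q.max(0))/2,np.ptp(Q,axis=0))
E
```

```text
purple 0.5423888634633581 -0.2842551246294732 [0.0303 0.0378]
yellow placed 155 [0.4952 0.1559 0.1081] [0.0255 0.0281 0.0069]
```

Converted, 0.03 m is 0.6, -0.0042 m is -0.084.

Emit:
{"op": "jog_arm", "data": {"deltas": [[0.087, [-0.084, 0.02, 0], [0, 0, 0]], [0.087, [0, 0, 0.4], [0, 0, 0]], [0.087, [0, 0, 0.6], [0, 0, 0]], [0.087, [0, 0, 0.5], [0, 0, 0]], [0.087, [0, 0, 0.3], [0, 0, 0]], [0.087, [0, 0, 0], [0, 0, 0]], [0.087, [0, 0, 0], [0, 0, 0]]]}}

```text
time_s: 28.05
ee_pos: [0.5432, -0.2824, 0.0566]
eef_rot: [2.22, 2.222, 0.0]
force: [-0.2, 0.3, 0.0]
grip_width: 0.087
grip_force: 0.0
```

Emit:
{"op": "jog_arm", "data": {"deltas": [[0.02, [0, 0, 0], [0, 0, 0]], [0.02, [0, 0, 0], [0, 0, 0]], [0.02, [0, 0, 0], [0, 0, 0]], [0.02, [0, 0, 0], [0, 0, 0]], [0.02, [0, 0, 0], [0, 0, 0]], [0.02, [0, 0, 0], [0, 0, 0]], [0.02, [0, 0, 0], [0, 0, 0]], [0.02, [0, 0, 0], [0, 0, 0]]]}}

```text
time_s: 28.85
ee_pos: [0.5427, -0.2826, 0.0561]
eef_rot: [-2.221, -2.221, -0.0]
force: [0.5, 0.3, 0.3]
grip_width: 0.0313
grip_force: 0.4
```

Emit:
{"op": "jog_arm", "data": {"deltas": [[0.02, [0, 0, 0], [0, 0, 0]], [0.02, [0, 0, 0], [0, 0, 0]], [0.02, [0, 0, 0], [0, 0, 0]]]}}

```text
time_s: 29.15
ee_pos: [0.5426, -0.2826, 0.0561]
eef_rot: [-2.221, -2.221, 0.0]
force: [-0.2, 0.2, -1.3]
grip_width: 0.0297
grip_force: 15.0
```

To (0.4918, 0.0984): dx 0.381, dy −0.051.

Converted, 0.035 m is 0.7, 0.03 m is 0.6.

Emit:
{"op": "jog_arm", "data": {"deltas": [[0.02, [0, 0, -0.2], [0, 0, 0]], [0.02, [0, 0, -0.4], [0, 0, 0]], [0.02, [0, 0, -0.5], [0, 0, 0]], [0.02, [0, 0, -0.5], [0, 0, 0]], [0.02, [0.4, -0.06, 0], [0, 0, 0]], [0.02, [0.6, -0.1, 0], [0, 0, 0]], [0.02, [0.7, -0.1, 0], [0, 0, 0]], [0.02, [0.7, -0.1, 0], [0, 0, 0]]]}}

```text
time_s: 29.95
ee_pos: [0.5245, -0.1617, 0.137]
eef_rot: [2.222, 2.22, 0.001]
force: [0.2, 0.1, -0.2]
grip_width: 0.0295
grip_force: 15.0
```

Emit:
{"op": "jog_arm", "data": {"deltas": [[0.02, [0.7, -0.1, 0], [0, 0, 0]], [0.02, [0.7, -0.1, 0], [0, 0, 0]], [0.02, [0.7, -0.1, 0], [0, 0, 0]], [0.02, [0.7, -0.1, 0], [0, 0, 0]], [0.02, [0.7, -0.1, 0], [0, 0, 0]], [0.02, [0.7, -0.1, 0], [0, 0, 0]], [0.02, [0.6, -0.04, 0], [0, 0, 0]], [0.02, [0.3, 0, 0], [0, 0, 0]]]}}

```text
time_s: 30.75
ee_pos: [0.4918, 0.0948, 0.1369]
eef_rot: [-2.219, -2.224, -0.0]
force: [-0.0, 0.1, -0.8]
grip_width: 0.0297
grip_force: 15.0
```

Emit:
{"op": "jog_arm", "data": {"deltas": [[0.02, [0.08, 0, 0], [0, 0, 0]], [0.02, [0, 0, 0.4], [0, 0, 0]], [0.02, [0, 0, 0.3], [0, 0, 0]], [0.02, [0, 0, 0.14], [0, 0, 0]], [0.02, [0, 0, 0], [0, 0, 0]], [0.02, [0, 0, 0], [0, 0, 0]]]}}

```text
time_s: 31.35
ee_pos: [0.4932, 0.0959, 0.0945]
eef_rot: [2.222, 2.22, 0.001]
force: [-0.2, 0.2, -0.7]
grip_width: 0.0299
grip_force: 15.0
```

Converted, 0.015 m is 0.3, 0.014 m is 0.28.

Emit:
{"op": "jog_arm", "data": {"deltas": [[0.02, [0.05, -0.026, 0], [0, 0, 0]], [0.02, [0, 0, 0.3], [0, 0, 0]], [0.02, [0, 0, 0.28], [0, 0, 0]], [0.02, [0, 0, 0.12], [0, 0, 0]], [0.02, [0, 0, 0.08], [0, 0, 0]], [0.02, [0, 0, 0.04], [0, 0, 0]], [0.02, [0, 0, 0], [0, 0, 0]], [0.02, [0, 0, 0], [0, 0, 0]]]}}

```text
time_s: 32.15
ee_pos: [0.4917, 0.0989, 0.0536]
eef_rot: [2.221, 2.221, 0.001]
force: [-0.0, -0.6, -1.2]
grip_width: 0.03
grip_force: 15.0
```

Emit:
{"op": "jog_arm", "data": {"deltas": [[0.02, [0, 0, 0.02], [0, 0, 0]], [0.02, [0, 0, 0], [0, 0, 0]], [0.02, [0, 0, 0], [0, 0, 0]]]}}

```text
time_s: 32.45
ee_pos: [0.4914, 0.0989, 0.0523]
eef_rot: [2.221, 2.221, 0.0]
force: [0.6, 0.3, -1.1]
grip_width: 0.0298
grip_force: 15.0
```

Converted, 0.0008 m is 0.016.

Emit:
{"op": "jog_arm", "data": {"deltas": [[0.02, [0, 0, 0.016], [0, 0, 0]], [0.02, [0, 0, 0], [0, 0, 0]], [0.02, [0, 0, 0], [0, 0, 0]]]}}

```text
time_s: 32.75
ee_pos: [0.4916, 0.0989, 0.052]
eef_rot: [2.221, 2.221, 0.001]
force: [-0.7, -0.3, 6.7]
grip_width: 0.0297
grip_force: 15.0
```

Contact; release, rise, and back off to the right for a last look.

Emit:
{"op": "jog_arm", "data": {"deltas": [[0.05, [0, 0, 0], [0, 0, 0]], [0.087, [0, 0, 0], [0, 0, 0]], [0.087, [0, 0, 0], [0, 0, 0]], [0.087, [0, 0, 0], [0, 0, 0]], [0.087, [0, 0, 0], [0, 0, 0]], [0.087, [0, 0, 0], [0, 0, 0]], [0.087, [0, 0, 0], [0, 0, 0]]]}}

```text
time_s: 33.45
ee_pos: [0.4914, 0.0989, 0.0513]
eef_rot: [-2.221, -2.221, 0.0]
force: [-0.4, -0.1, 0.2]
grip_width: 0.0778
grip_force: 0.0
```

Emit:
{"op": "jog_arm", "data": {"deltas": [[0.087, [0, 0, -0.2], [0, 0, 0]], [0.087, [0, 0, -0.5], [0, 0, 0]], [0.087, [0, 0, -0.8], [0, 0, 0]], [0.087, [0, 0, -0.8], [0, 0, 0]], [0.087, [-0.8, 0, 0], [0, 0, 0]], [0.087, [-0.9, 0, 0], [0, 0, 0]], [0.087, [-0.9, 0, 0], [0, 0, 0]], [0.087, [-0.9, 0, 0], [0, 0, 0]]]}}

```text
time_s: 34.25
ee_pos: [0.4913, -0.0775, 0.1674]
eef_rot: [2.22, 2.221, 0.001]
force: [1.1, 1.7, 0.3]
grip_width: 0.087
grip_force: 0.0
```

Emit:
{"op": "jog_arm", "data": {"deltas": [[0.087, [-0.9, 0, 0], [0, 0, 0]], [0.087, [-0.9, 0, 0], [0, 0, 0]], [0.087, [-0.9, 0, 0], [0, 0, 0]], [0.087, [-0.9, 0, 0], [0, 0, 0]], [0.087, [0, 0, 0], [0, 0, 0]], [0.087, [0, 0, 0], [0, 0, 0]], [0.087, [0, 0, 0], [0, 0, 0]]]}}

```text
time_s: 34.95
ee_pos: [0.4908, -0.2547, 0.1665]
eef_rot: [-2.22, -2.221, -0.0]
force: [-0.3, -0.0, -0.7]
grip_width: 0.0873
grip_force: 0.0
```

```bash
python3 - <<'E'
from h import *
from bench import *
np.set_printoptions(precision=4,suppress=True)
s=viewer.snapshot("side")
for c in("blue","green","yellow","purple"):
    a=mask(s,c,(190,200,320,330)); P=cloud(s,a); Q=P[P[:,2]>np.percentile(P[:,2],95)-.005]; print(c,a.sum(),(Q.min(0)+Q.max(0))/2,np.ptp(Q,axis=0))
cv2.imwrite("pics/end.png",s["color"][:,:,::-1])
E
```

```text
blue 235 [0.5073 0.2712 0.1077] [0.0281 0.0294 0.0072]
green 197 [0.5005 0.2142 0.1074] [0.0257 0.0292 0.0067]
yellow 150 [0.4951 0.1552 0.1084] [0.0257 0.0276 0.0073]
purple 174 [0.4901 0.0985 0.1086] [0.0283 0.029  0.0069]
```

View pics/end.png

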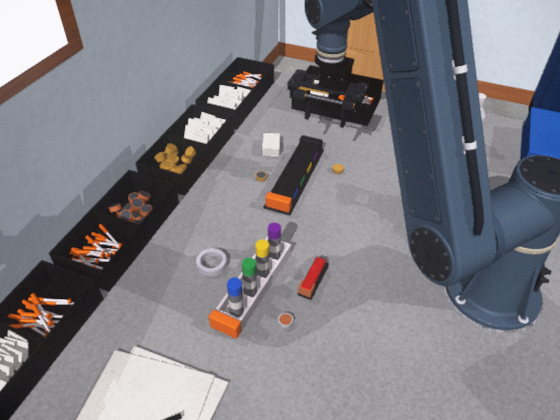

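The final view shows blue (235, 287), green (249, 268), yellow (262, 248) and purple (274, 231) upright in the rack, in order from the orange end. The black row is empty and the arm is clear.

```bash
python3 -c "from bench import env; print(env.hand_in())"
```

```text
the job is handed in; nothing more can be done
None
```

All four tubes stand upright in the white rack in queue order from the orange end (blue, green, yellow, purple); the job was handed in at about 35 s, and no verdict came back.

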